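# Switch the thread-reel feeder over to its open chute

## Robot

A 7-joint arm with a two-finger parallel gripper is mounted at the origin on the work surface. World frame = base frame: x ahead of the robot, y to its left, z up, the work surface at z = 0. Lengths are in m, angles in rad, forces in N, time in s.
With the tool pointing down it reaches from about 0.425 to 0.875 m from the base axis. Payload 8.4 kg.
Tool frame: the origin (TCP) lies on the centre line of the jaws, within the pads' length; the fingertips stand env.tips_ahead ahead of it and the grasp point (between the pads) lies 5 mm behind it (env.tips_ahead is the distance from the TCP to the fingertips, in m); z points along the fingers, x is the direction in which the jaws open and shut, and the axes are right-handed (so a half turn about z gives the same grasp; the last joint's range is limited). The gripper opens to 85 mm and grips with 20 to 120 N. Pads are 22 mm wide; open, the fingers measure 114 mm over their backs; the gripper's body (76 mm by 85 mm) begins 54 mm behind the grasp point. The pads swing forward as they close: fully open they stand 13 mm farther back than shut.
Start: joints at [-1.411, 0.333, 0.04, 1.465, -0.013, 1.343, -0.059], TCP at [0.166, 0.628, 0.245] pointing down, gripper open.
Joint ranges: [-2.58, 2.58], [-0.38, 2.09], [-1.3, 1.39], [0.25, 2.4], [-1.5, 4.64], [0.08, 2.09], [-2.65, 2.65]. Speed limits (rad/s): [2.22, 2.22, 2.79, 2.79, 3.14, 3.14, 3.14].

## Interface

Orientations are given as a 3x3 rotation matrix whose columns are the frame's x, y, z axes.
In Python, from bench import env gives the robot as it stands. The module is installed in compiled form; this text tells all that it offers.
- The arm moves only by the shell command python3 -m crank 'ROWS' [FORCE]. ROWS is text: rows parted by semicolons, each of 7 numbers parted by spaces: the turn, a rotation vector about the tool's x, y, z in degrees, then the shift along the tool's x, y, z in mm, then the finger opening in mm, from 0 to 85.4. A call has 1 to 20 rows; each row shifts and turns the pose as measured when the row begins, along the tool's axes as they then stand; what a row does not reach is not made up. A row lasts 1/10 s, in which the tool goes at most 50 mm and 8.59 degrees, less where a joint would pass 70% of its speed; a pose out of reach is approached as far as the arm can. A call is refused whole if a number of a shift passes 50 or a number of a turn 8.59, either way. A call with a gripper value outside its range is refused whole. The fingers move at their own pace and stop on an object; FORCE is the grip in N (left out, the last holds). Time passes only in rows, so rows that do not move let the fingers close. It gives the time, the measured TCP pose, the force and the opening at its end, in the units of the state.
- env.sense(): the state, without advancing time (a new reading comes with each control period).
- env.get_image(name): name is "scene" or "top" or "wrist"; returns the picture (420x560x3 uint8, red, green, blue); there is no depth.
- env.calibration(name): a dict with "vertical_fov" (degrees; the focal length in pixels is half the picture's height over the tangent of half this angle, whatever the lens; pixels are square), "cx", "cy" (the principal point, pixels), "T" (4x4, takes a point from camera to world coordinates). Camera axes: x right, y down, z forward; pixel columns grow to the right and rows downward; lengths in m; the calibration is good to about 2 mm. A picture is of the moment at which its call begins: read the wrist's pose just before it. calibration takes no time and is no camera call; for the wrist camera it gives the pose at the moment of the call.
- env.close_job(): hands the job in, once; it reports no verdict.
The state is a dict: "time_s": time; "q": joint angles; "qd": joint speeds; "joint_torque": joint torques, N m; "eef_pos": TCP position; "eef_rot": TCP orientation; "ft_force": force on the tool from outside, world axes, zero at the start; "wrist_torque": the same for the moment, N m; "gripper_width": finger opening in m.
Only numpy, scipy, OpenCV 4.12 (cv2) and the standard library are available. Lean on these libraries where they do the work, as an engineer would, in place of code of your own. Each camera call takes 0.05 s, during which the arm holds its last target.

## Task

Two thread reels wait on the seesaw tray of the reel feeder, held by the red stop plate. With the fingertips, first push the brass-knobbed barrier arm fully aside so that it no longer crosses the chute on the other side; then press the blue paddle down to rock the seesaw right over its pivot, so that both reels roll down that chute and come to rest in the green catch tray. Do not touch, lift or carry the reels, leave the seesaw tipped towards the chute and the barrier open, and leave everything else on the bench where it is.

Things in the scene. Friction and masses are not known exactly. Their poses are not given: they have to be found in the camera images.
- stand: The fixed thread-reel feeder on a wooden base board, 150 mm (its x) by 530 mm (its y, -165 to +365), screwed down. Origin on the bench surface straight below the seesaw's pivot, z up. Along its y (mm): red stop plate at -136 (top z 113), seesaw tray -120 to 120, chute 126 to 253, green catch tray 252 to 360. Nothing on it is higher than z 150 (seesaw's brass arch at the pivot).
- chute (a point): Middle of the floor of the aluminium chute at its upper end, below the barrier arm. The chute is 56 mm wide and slopes down along the stand's +y to the catch tray; its side walls' tops are at z 58 here, falling to 31.
- seesaw (a joint): Seesaw angle, rad: 0 = stop end low, paddle raised (start); 0.28 = level; 0.56 = rocked over, low at the chute, end stop. Over-centre: it stays over by itself once the reels have run across. 1 to 3 N down on the paddle rocks it. Tray 54 mm wide (stand x -27 to 27), 250 mm long, walls 14 mm high, open ends, axle along x at z 85; reels pass under the arch.
- paddle (a point): Centre of the top face of the blue press paddle, a plate 54 mm (x) by 40 mm (y), 6 mm thick, on the seesaw tray's +x side, 100 mm from the pivot towards the chute. It moves with the seesaw: z 113 raised, 57 fully down, 96 to 100 mm along the stand's y. It spans 27 to 81 mm in the stand's x; this point is at 56.
- barrier (a joint): Swing barrier angle, rad: 0 = straight across the chute, 1.57 = parallel to the chute and clear of it, 1.6 = end stop. It starts between 0 and 0.35 and stays where it is left; a push of under 1 N at the knob moves it.
- barrier_hinge (a point): The barrier's vertical hinge axis at the height of its arm (z 62), on a post on the chute's +x side. The steel arm, 8 mm thick, runs 105 mm from here: to the stand's -x at 0, to the stand's +y (down the chute) at 1.57. It opens clockwise seen from above.
- knob (a point): Centre of the brass ball (20 mm diameter) on an upright steel pin (10 mm diameter) at the free end of the barrier arm, 105 mm from the hinge axis, 45 mm above the arm (z 107). Pushing pin or ball from the seesaw side, along the arc, opens the barrier.
- catch (a point): Middle of the green catch tray, 17 mm above its floor (floor at z 11). Inside 56 mm (stand x) by 103 mm (stand y), side walls' tops at z 58, end wall's at z 73.
- reel_a: Thread reel, ochre thread with white ends, 34 mm diameter, 40 mm long, loose, lying along the stand's x; origin at its centre, own x along its axis. Rests against the red stop plate at the start.
- reel_b: The same with navy thread; it lies next to reel_a, uphill on the seesaw.
- tin: Bystander, to be left alone: a closed red polish tin, 71 mm diameter, 26 mm high. Origin at its underside.
- hammer: Bystander, to be left alone: a shoemaker's hammer, 250 mm long, lying flat, blue handle. Origin at its underside.
- last: Bystander, to be left alone: a yellow shoe last, 250 mm long, 105 mm high, standing on its sole. Origin at its underside.
- sole: Bystander, to be left alone: a black rubber shoe sole with a wooden heel, 290 mm long, 80 mm wide, 24 mm high. Origin at its underside.
- twine: Bystander, to be left alone: a big straw-coloured spool of twine, 96 mm diameter, 112 mm high. Origin at its underside.
- glue: Bystander, to be left alone: a glue jar, 66 mm diameter, 110 mm high. Origin at its underside.
- awl: Bystander, to be left alone: a wooden-handled awl, 170 mm long, lying flat. Origin at its underside.
Mind the look-alikes: they are no part of the job. There is more than one size of the reel_b; the job needs the smallest.

How it is judged:
On the way, in this order (a step that is already met when the one before it is completed fails the run):
1. the barrier arm is swung aside from the chute (1.3 rad or more) (value of joint barrier above 1.3 rad and value of joint seesaw below 0.2 rad), for 0.1 s.
2. the seesaw is rocked over its pivot, low at the chute (value of joint seesaw above 0.48 rad and value of joint barrier above 1.25 rad), for 0.1 s.
At the end, for the whole second after the job is handed in: Both reels lie at rest (under 30 mm/s) in the green catch tray (centres within 25 mm across and about 50 mm along of its middle, below 45 mm height), the seesaw is tipped towards the chute (over 0.48 rad) and the barrier stands open (over 1.25 rad) (all of step 2 and x of reel_a in the frame of catch between -0.025 and 0.025 m and y of reel_a in the frame of catch between -0.055 and 0.05 m and height (world z) of each of reel_a, reel_b below 0.045 m and linear speed of each of reel_a, reel_b below 0.03 m/s and x of reel_b in the frame of catch between -0.025 and 0.025 m and y of reel_b in the frame of catch between -0.055 and 0.05 m); the robot touches nothing.
It fails at once if a reel is touched by the robot (contact force between any of the arm, the fingers and reel_a above 0.3 N or contact force between any of the arm, the fingers and reel_b above 0.3 N).
It fails at once if a reel is lifted or thrown above the feeder (height (world z) of any of reel_a, reel_b above 0.16 m).
It fails at once if a reel falls off the feeder ((x of reel_a in the frame of stand above 0.05 m or x of reel_a in the frame of stand below -0.05 m) or (x of reel_b in the frame of stand above 0.05 m or x of reel_b in the frame of stand below -0.05 m)).
It fails at once if a bystander is moved more than 20 mm (distance of any of tin, hammer, last, sole, twine, glue, awl from where it was at the start of the episode above 0.02 m).
It also fails if it takes over 48 s, if anything falls off the work surface, if the arm or the gripper's body presses on something with over 40 N, if the wrist force passes 120 N, or if a joint passes its speed limit or range.

## Working session

There is one attempt and no reset: what is moved stays moved. The work goes in short steps, Python scripts to look and compute and a shell command to move; the robot and the scene stay as the last step left them, time stands still between calls to the robot, and variables do not carry over. Pictures are saved under pics/ and viewed, and the job is handed in when it is done.

```bash
mkdir -p pics; ls
cat > h.py <<'E'
import numpy as np, cv2
from bench import env
def snap(n,fn):
    im=env.get_image(n); cv2.imwrite('pics/'+fn,im[:,:,::-1]); return im
E
python3 - <<'E'
from h import *
s=env.sense();print(s,env.tips_ahead)
for n in ['scene','top','wrist']:
    snap(n,n+'0.png');print(n,env.calibration(n))
E
```

```text
pics
{'time_s': 0.0, 'q': array([-1.41121145,  0.33390394,  0.03992907,  1.46629718, -0.01340587,
        1.34331377, -0.05851465]), 'qd': array([ 0.00056866, -0.00027331, -0.00081366,  0.00270997, -0.00015444,
        0.00035088,  0.00079767]), 'joint_torque': array([ 1.51904969e-04, -6.58564997e+01,  1.36524338e+00, -4.05557549e+01,
        1.66085194e-02,  1.27458363e-02, -5.85118642e-05]), 'eef_pos': array([0.16628225, 0.62790614, 0.24441384]), 'eef_rot': array([[ 2.55988752e-01,  9.66679713e-01, -3.02467211e-04],
       [ 9.66678350e-01, -2.55988901e-01, -1.62783279e-03],
       [-1.65102118e-03,  1.24318379e-04, -9.99998629e-01]]), 'ft_force': array([0.77443144, 1.28036104, 0.18127203]), 'wrist_torque': array([ 0.04152909, -0.03608935,  0.05945047]), 'gripper_width': 0.08547966754265633} 0.014
scene {'vertical_fov': 57.96781125264994, 'cx': 277.5566322602716, 'cy': 210.5601557669243, 'T': array([[ 0.57329861,  0.58523181, -0.57343913,  1.30443599],
       [ 0.81929526, -0.401634  ,  0.40920095, -0.58636089],
       [ 0.00916476, -0.70441029, -0.70973386,  1.03053086],
       [ 0.        ,  0.        ,  0.        ,  1.        ]])}
top {'vertical_fov': 52.625050000296966, 'cx': 278.7697640033312, 'cy': 207.90259643073958, 'T': array([[ 0.01983156, -0.98731845,  0.1575087 ,  0.32644053],
       [-0.99970435, -0.01736522,  0.01701936, -0.06848578],
       [-0.01406836, -0.15779965, -0.98737093,  1.56259205],
       [ 0.        ,  0.        ,  0.        ,  1.        ]])}
wrist {'vertical_fov': 65.66370174523746, 'cx': 278.1579745210409, 'cy': 202.67718711815323, 'T': array([[ 0.2554861 ,  0.92600173,  0.27793461,  0.09567915],
       [ 0.96681158, -0.24425753, -0.07492419,  0.64826409],
       [-0.00149231,  0.28785249, -0.9576736 ,  0.37277888],
       [ 0.        ,  0.        ,  0.        ,  1.        ]])}
```

View pics/scene0.png

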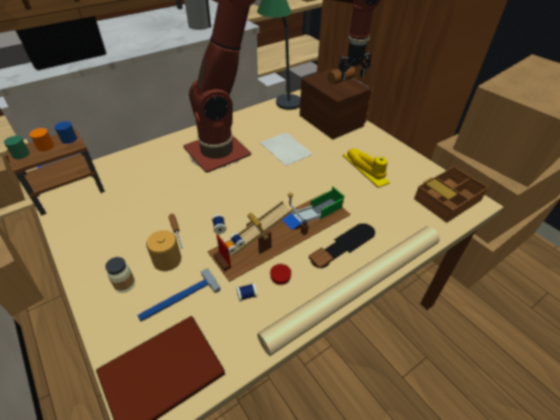

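View pics/top0.png

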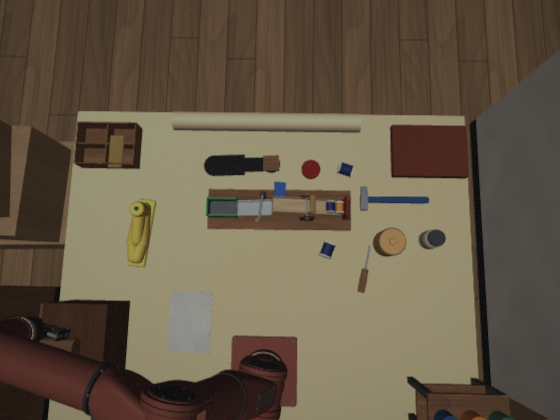

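View pics/wrist0.png

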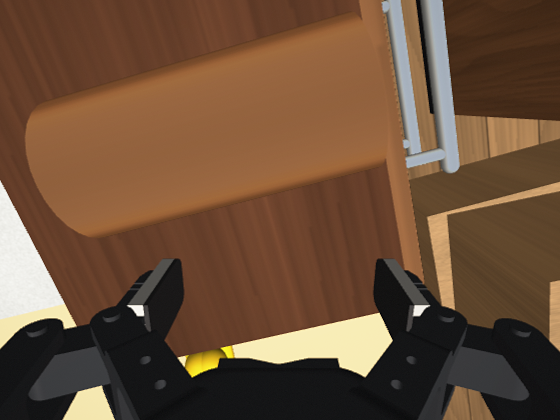

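The top view shows the stand's board from (208,190) to (351,230). The red stop plate is at its right end (347,206), the green catch at its left end (222,207), the blue paddle at (280,188) and the barrier arm at about (261,207). Stand +x/+y is therefore close to world +x/+y.

There are three navy reels: (331,206) on the seesaw, and two bigger loose ones on the bench at (345,170) and (327,250). The one on the seesaw fits the description; I'll confirm it in an enlarged crop.

Run:
```python
import cv2
im=cv2.imread('pics/top0.png')[150:265,200:360]
cv2.imwrite('pics/tc.png',cv2.resize(im,None,fx=5,fy=5,interpolation=cv2.INTER_CUBIC)[:600])
im=cv2.imread('pics/scene0.png')[180:290,200:360]
cv2.imwrite('pics/sc.png',cv2.resize(im,None,fx=5,fy=5,interpolation=cv2.INTER_CUBIC)[:600])
```

```text
(no output)
```

View pics/tc.png

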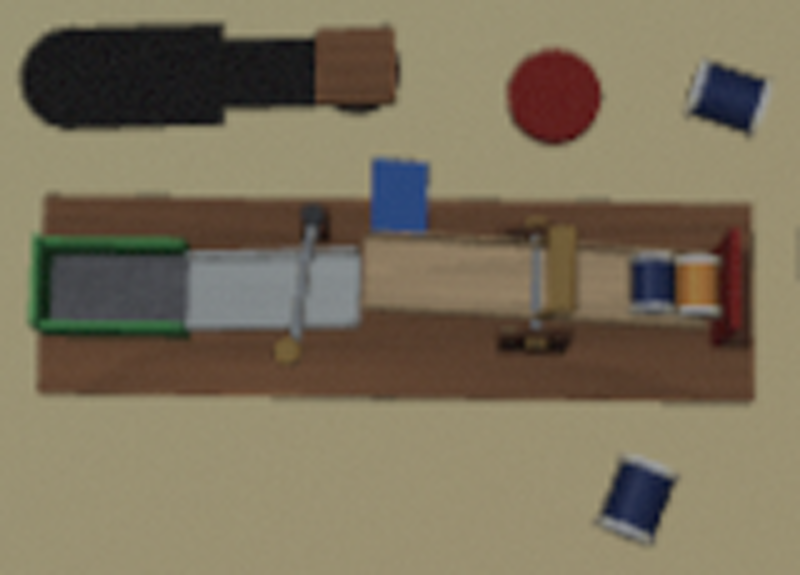

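View pics/sc.png

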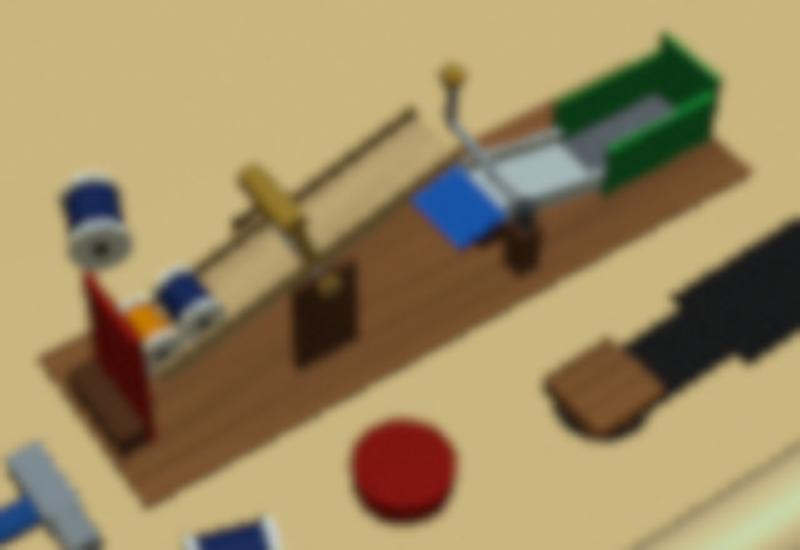

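The navy reel on the seesaw, next to the ochre one, is the smallest, so it is reel_b. The other two are on the bench and won't be touched. Next I measure the board corners, paddle, hinge and knob.

```bash
cat >> h.py <<'E'
def ray(n,u,v):
    c=env.calibration(n);f=210/np.tan(np.radians(c['vertical_fov']/2))
    T=np.array(c['T']);d=T[:3,:3]@np.array([(u-c['cx'])/f,(v-c['cy'])/f,1]);return T[:3,3],d/np.linalg.norm(d)
def onz(n,u,v,z):
    o,d=ray(n,u,v);return o+d*(z-o[2])/d[2]
def tri(a,b):
    (o1,d1),(o2,d2)=a,b
    A=np.stack([d1,-d2],1);t=np.linalg.lstsq(A,o2-o1,rcond=None)[0]
    p,q=o1+t[0]*d1,o2+t[1]*d2;return (p+q)/2,np.linalg.norm(p-q)
E
python3 - <<'E'
from h import *
np.set_printoptions(precision=4,suppress=True)
T=lambda x,y:(200+x/5,150+y/5); S=lambda x,y:(200+x/5,180+y/5)
for z in (0.006,0.012):
  print(z,[onz('top',*T(*p),z)[:2] for p in [(47,197),(752,205),(753,400),(38,392)]])
print('scene',[onz('scene',*S(*p),.01)[:2] for p in [(752,172),(148,507),(40,358)]])
print('paddle',onz('top',*T(400,195),.113), tri(ray('top',*T(400,195)),ray('scene',*S(462,207))))
print('knob',onz('top',*T(287,350),.107), tri(ray('top',*T(287,350)),ray('scene',*S(452,75))), onz('scene',*S(452,75),.107))
print('hinge',onz('top',*T(314,218),.066), onz('scene',*S(522,213),.066))
E
```

```text
0.006 [array([0.6404, 0.2197]), array([ 0.6432, -0.3073]), array([ 0.4972, -0.3071]), array([0.4935, 0.2196])]
0.012 [array([0.6392, 0.2186]), array([ 0.642 , -0.3064]), array([ 0.4966, -0.3062]), array([0.4929, 0.2185])]
scene [array([0.6517, 0.2165]), array([ 0.6545, -0.3071]), array([ 0.5073, -0.3073])]
paddle [ 0.6244 -0.0465  0.113 ] (array([ 0.627 , -0.0443,  0.1068]), np.float64(0.00475507712359528))
knob [0.515  0.0297 0.107 ] (array([0.5161, 0.0308, 0.1029]), np.float64(0.002034793083455908)) [0.52  0.029 0.107]
hinge [0.6162 0.0157 0.066 ] [0.6263 0.0129 0.066 ]
```

```bash
python3 -m crank '0 0 -7.4 0 0 -30 0; 0 0 -7.4 0 0 -30 0; 0 0 0 -40 22 0 0; 0 0 0 -40 22 0 0; 0 0 0 -40 22 0 0; 0 0 0 -40 22 0 0; 0 0 0 -40 22 0 0; 0 0 0 -40 22 0 0; 0 0 0 -40 22 0 0; 0 0 0 -40 22 0 0; 0 0 0 -40 22 0 0; 0 0 0 -40 22 0 0; 0 0 0 -40 22 0 0; 0 0 0 -40 22 0 0; 0 0 0 -40 22 0 0; 0 0 0 -40 22 0 0; 0 0 0 0 0 0 0'
python3 - <<'E'
from h import *
s=env.sense();print(s['eef_pos'],s['eef_rot'],s['q']);snap('wrist','w1.png')
E
```

```text
time_s: 1.85
eef_pos: [0.4886, 0.0473, 0.3041]
eef_rot: [[-0.013, 1.0, -0.002], [1.0, 0.013, -0.004], [-0.004, -0.002, -1.0]]
ft_force: [-0.6, -0.1, 0.3]
gripper_width: -0.0004
[0.48864342 0.04727245 0.3041304 ] [[-0.01349317  0.99990698 -0.0019928 ]
 [ 0.99990034  0.01348475 -0.00417871]
 [-0.00415144 -0.00204898 -0.99998928]] [-0.80295084 -0.05031432  0.59826796  1.77154518  0.03240923  1.41451888
  1.37388314]
```

View pics/w1.png

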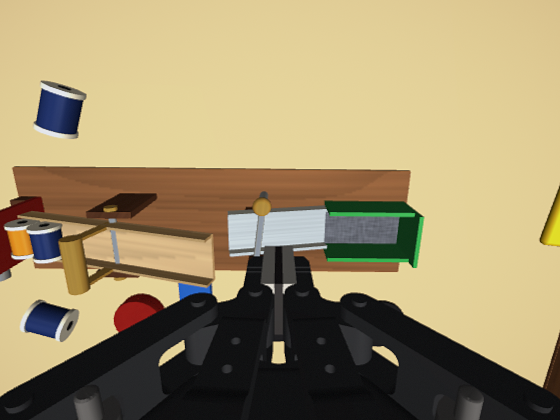

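The wrist view shows the knob at (262,207), the barrier arm running down to (260,250), the -x edge of the board from (13,167) to (410,170), and the catch tray's green end wall at (418,240).

Run:
```python
from h import *
np.set_printoptions(precision=4,suppress=True)
print('knob',onz('wrist',262,207,.107), tri(ray('top',257.4,220),ray('wrist',262,207)),tri(ray('scene',290.4,195),ray('wrist',262,207)))
print('board',onz('wrist',13,167,.01),onz('wrist',410,170,.01))
print('tray end corner -x',onz('wrist',215,236,.13),onz('wrist',211,282,.13))
print('chute upper -x wall end',onz('wrist',229,212,.058), 'paddle corner',onz('wrist',180,283,.113))
```

```text
knob [0.5166 0.0343 0.107 ] (array([0.517 , 0.032 , 0.1013]), np.float64(0.0047391055151122154)) (array([0.5171, 0.033 , 0.103 ]), np.float64(0.0027107544957862503))
board [ 0.4976 -0.298   0.01  ] [0.4927 0.2236 0.01  ]
tray end corner -x [ 0.5406 -0.0115  0.13  ] [ 0.5925 -0.0177  0.13  ]
chute upper -x wall end [ 0.539  -0.0081  0.058 ] paddle corner [ 0.6043 -0.0559  0.113 ]
```

```bash
python3 -m crank '0 0 0.8 -25 14 0 0; 0 0 0 -25 14 0 0; 0 0 0 0 0 0 0; 0 0 0 0 0 40 0; 0 0 0 0 0 40 0; 0 0 0 0 0 40 0; 0 0 0 0 0 30 0; 0 0 0 0 0 0 0'
```

```text
time_s: 2.7
eef_pos: [0.514, 0.0098, 0.1488]
eef_rot: [[-0.013, 1.0, -0.004], [1.0, 0.013, 0.002], [0.002, -0.004, -1.0]]
ft_force: [-1.1, 0.7, 0.0]
gripper_width: 0.0001
```

```bash
python3 -m crank '0 0 0 -12 2 0 0; 0 0 0 0 0 0 0; 0 0 0 0 0 25 0; 0 0 0 0 0 22 0; 0 0 0 0 0 0 0'
python3 - <<'E'
from h import *
s=env.sense();print(s['eef_pos']);snap('wrist','w2.png')
E
```

```text
time_s: 3.2
eef_pos: [0.5207, -0.0004, 0.1083]
eef_rot: [[-0.016, 1.0, 0.006], [1.0, 0.016, 0.006], [0.006, 0.006, -1.0]]
ft_force: [0.1, 0.6, -0.0]
gripper_width: -0.0002
[ 5.20660633e-01 -3.73102654e-04  1.08321390e-01]
```

View pics/w2.png

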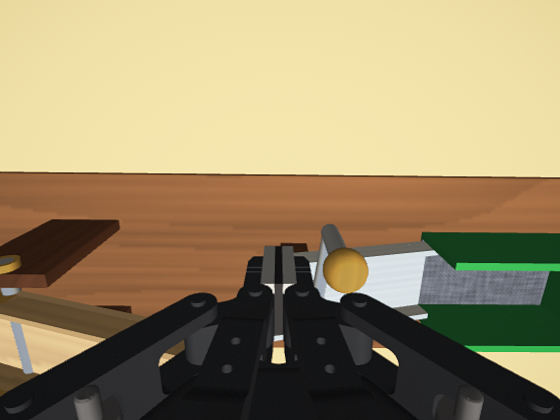

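```bash
python3 -m crank '0 0 0 12 -4 4 0; 0 0 0 12 -2 0 0; 0 0 0 12 0 0 0; 0 0 0 12 3 0 0; 0 0 0 11 4 0 0; 0 0 0 0 0 0 0'
python3 - <<'E'
from h import *
s=env.sense();print(s['eef_pos']);snap('wrist','w3.png')
E
```

```text
time_s: 3.85
eef_pos: [0.5246, 0.0662, 0.1116]
eef_rot: [[-0.018, 1.0, 0.015], [1.0, 0.018, 0.01], [0.01, 0.015, -1.0]]
ft_force: [-0.0, 0.3, -0.2]
gripper_width: -0.0001
[0.52461252 0.06617635 0.11164341]
```

View pics/w3.png

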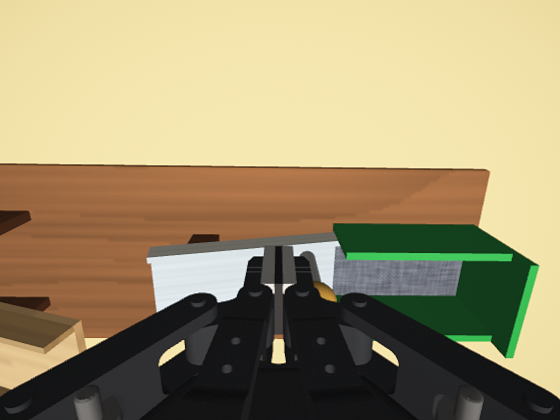

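```bash
python3 -m crank '0.8 -0.5 0 13 8 4 0; 0 0 0 13 10 3 0; 0 0 0 10 12 0 0; 0 0 0 9 13 0 0; 0 0 0 6 13 0 0; 0 0 0 0 0 0 0'
python3 - <<'E'
from h import *
s=env.sense();print(s['eef_pos']);snap('wrist','w4.png')
E
```

```text
time_s: 4.5
eef_pos: [0.5824, 0.1176, 0.1032]
eef_rot: [[-0.014, 1.0, -0.001], [1.0, 0.014, -0.001], [-0.001, -0.001, -1.0]]
ft_force: [0.3, -0.6, -0.4]
gripper_width: -0.0001
[0.58240656 0.11757399 0.10315721]
```

View pics/w4.png

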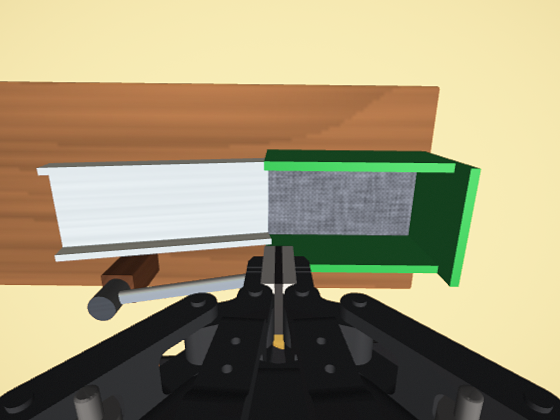

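```bash
python3 -m crank '0 0 0 0 6 0 0; 0 0 0 0 5 0 0; 0 0 0 0 0 0 0'
python3 - <<'E'
from h import *
snap('wrist','w5.png');im=snap('top','t5.png')[150:265,200:360]
cv2.imwrite('pics/t5c.png',cv2.resize(im,None,fx=5,fy=5,interpolation=cv2.INTER_CUBIC)[:,:,::-1])
E
```

```text
time_s: 4.85
eef_pos: [0.5924, 0.1157, 0.1027]
eef_rot: [[-0.012, 1.0, -0.003], [1.0, 0.012, -0.002], [-0.002, -0.003, -1.0]]
ft_force: [0.3, 0.0, 0.5]
gripper_width: -0.0001
```

View pics/w5.png

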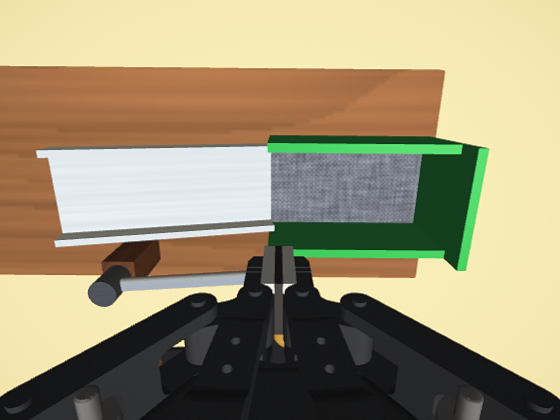

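View pics/t5c.png

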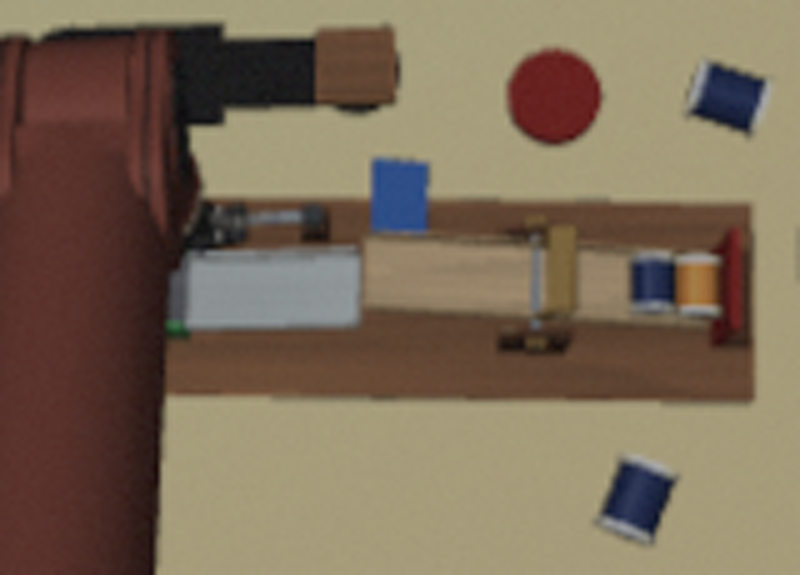

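```bash
python3 -m crank '0 0 0 0 5 0 0; 0 0 0 0 -8 0 0; 0 0 0 0 -6 -10 0; 0 0 0 0 0 -40 0; 0 0 0 0 0 -40 0; 0 0 0 0 0 -40 0; 0 0 0 -40 0 -30 0; 0 0 0 -40 0 -20 0; 0 0 0 -40 0 0 0; 0 0 0 -30 0 0 0; 0 0 0 0 0 0 0'
python3 - <<'E'
from h import *
snap('wrist','w6.png')
E
```

```text
time_s: 6.05
eef_pos: [0.5794, -0.0384, 0.296]
eef_rot: [[-0.015, 1.0, 0.001], [1.0, 0.015, 0.0], [0.0, 0.001, -1.0]]
ft_force: [-0.0, -0.1, -0.6]
gripper_width: -0.0001
```

View pics/w6.png

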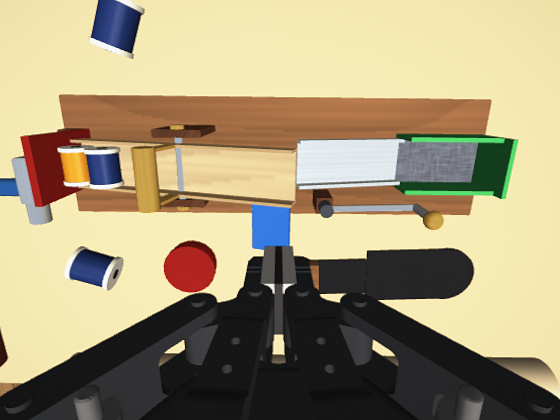

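The barrier now lies parallel to the chute, hinge (325,210) to knob (432,220). The paddle is fully visible from (253,205) to (291,249), and the reels are still at the stop plate.

Run:
```python
from h import *
np.set_printoptions(precision=4,suppress=True)
im=cv2.cvtColor(cv2.imread('pics/w6.png'),cv2.COLOR_BGR2HSV)
m=cv2.inRange(im,(100,150,100),(120,255,255));m[:, :240]=0;m[252:]=0;m[:,300:]=0
ys,xs=np.nonzero(m);print(xs.min(),xs.max(),ys.min(),ys.max(),xs.mean(),ys.mean())
for u,v,z in [(xs.mean(),ys.mean(),.113),(254,205,.1075),(290,206,.1185),(252,247,.1075),(291,249,.1185)]: print(onz('wrist',u,v,z))
h=onz('wrist',327,211,.066);k=onz('wrist',433,220,.107);print(h,k,np.degrees(np.arctan2(k[1]-h[1],h[0]-k[0])))
```

```text
252 289 205 249 269.8674293405114 226.03028263795423
[ 0.6249 -0.0423  0.113 ]
[ 0.6044 -0.0588  0.1075]
[ 0.6015 -0.0227  0.1185]
[ 0.651  -0.0611  0.1075]
[ 0.6476 -0.0204  0.1185]
[0.6232 0.0227 0.066 ] [0.6177 0.1261 0.107 ] 87.00156568503098
```

```bash
python3 -m crank '0 0 0.8 0 30 0 0; 0 0 0 -2 28 0 0; 0 0 0 0 0 20 0; 0 0 0 0 0 40 0; 0 0 0 0 0 40 0; 0 0 0 0 0 30 0; 0 0 0 0 0 20 0; 0 0 0 0 0 0 0'
```

```text
time_s: 6.9
eef_pos: [0.6379, -0.0229, 0.1427]
eef_rot: [[-0.014, 1.0, 0.001], [1.0, 0.014, 0.009], [0.009, 0.001, -1.0]]
ft_force: [-0.3, 0.2, 0.5]
gripper_width: 0.0004
```

```bash
python3 -m crank '0 -0.5 0 -12 0 -2 0; 0 0 0 -9 0 0 0; 0 0 0 0 0 0 0'
python3 - <<'E'
from h import *
print(env.sense()['eef_pos']);snap('wrist','w7.png')
E
```

```text
time_s: 7.2
eef_pos: [0.6391, -0.0437, 0.148]
eef_rot: [[-0.017, 1.0, 0.003], [1.0, 0.017, 0.001], [0.0, 0.003, -1.0]]
ft_force: [0.1, -0.1, -0.6]
gripper_width: -0.0002
[ 0.63912265 -0.04374306  0.14796251]
```

View pics/w7.png

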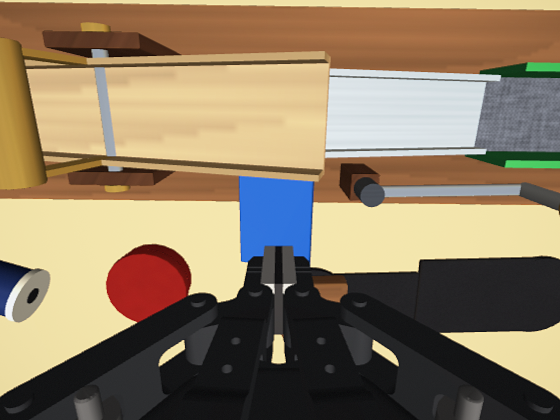

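```bash
python3 -m crank '0 0 0 0 -6 8 0; 0 0 0 0 0 8 0; 0 0 0 0 0 8 0; 0 0 0 0 0 8 0; 0 0 0 0 0 0 0'
```

```text
time_s: 7.75
eef_pos: [0.6339, -0.0425, 0.115]
eef_rot: [[-0.017, 1.0, 0.007], [1.0, 0.017, 0.003], [0.002, 0.007, -1.0]]
ft_force: [-0.2, -0.6, 1.0]
gripper_width: -0.0002
```

```bash
python3 -m crank '0 0 0 0 0 8 0; 0 0 0 0 0 8 0; 0 0 0 0 0 8 0; 0 0 0 0 0 8 0; 0 0 0 0 0 6 0; 0 0 0 0 0 4 0; 0 0 0 0 0 0 0'
python3 - <<'E'
from h import *
print(env.sense()['eef_pos']);snap('wrist','w8.png')
E
```

```text
time_s: 8.45
eef_pos: [0.6344, -0.0429, 0.0719]
eef_rot: [[-0.017, 1.0, 0.006], [1.0, 0.017, 0.003], [0.003, 0.006, -1.0]]
ft_force: [-5.7, 2.7, 7.5]
gripper_width: -0.0002
[ 0.63440028 -0.04289313  0.07193166]
```

View pics/w8.png

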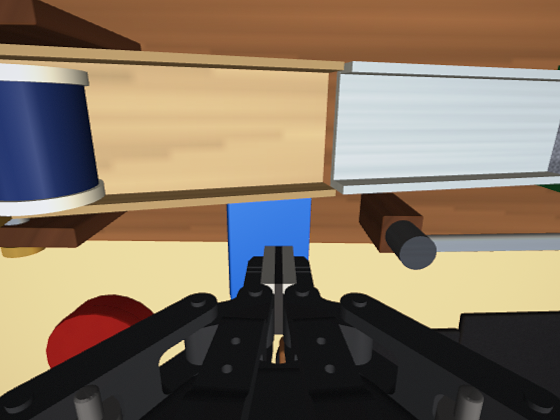

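The paddle is at its end stop (about 7.5 N), and reel_b is rolling at (45,135). I'll hold while the reels run across.

```bash
python3 -m crank '0 0 0 0 0 0 0; 0 0 0 0 0 0 0; 0 0 0 0 0 0 0; 0 0 0 0 0 0 0; 0 0 0 0 0 0 0; 0 0 0 0 0 0 0; 0 0 0 0 0 0 0; 0 0 0 0 0 0 0; 0 0 0 0 0 0 0; 0 0 0 0 0 0 0; 0 0 0 0 0 0 0; 0 0 0 0 0 0 0; 0 0 0 0 0 0 0; 0 0 0 0 0 0 0; 0 0 0 0 0 0 0; 0 0 0 0 0 0 0; 0 0 0 0 0 0 0; 0 0 0 0 0 0 0; 0 0 0 0 0 0 0; 0 0 0 0 0 0 0'
python3 - <<'E'
from h import *
snap('wrist','w9.png');im=snap('scene','s9.png')[180:290,200:360]
cv2.imwrite('pics/s9c.png',cv2.resize(im,None,fx=5,fy=5,interpolation=cv2.INTER_CUBIC)[:,:,::-1])
E
```

```text
time_s: 10.5
eef_pos: [0.6343, -0.0427, 0.0721]
eef_rot: [[-0.017, 1.0, 0.006], [1.0, 0.017, 0.004], [0.004, 0.006, -1.0]]
ft_force: [-1.7, 0.2, 3.3]
gripper_width: -0.0004
```

View pics/w9.png

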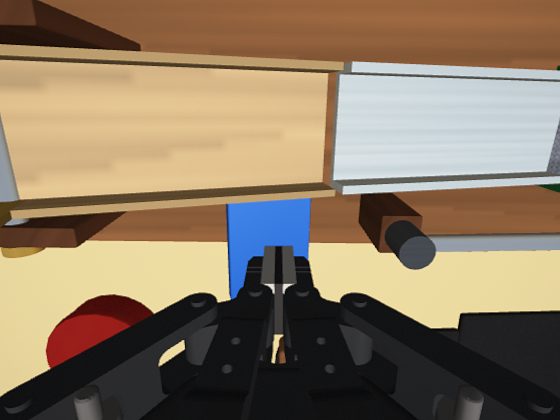

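View pics/s9c.png

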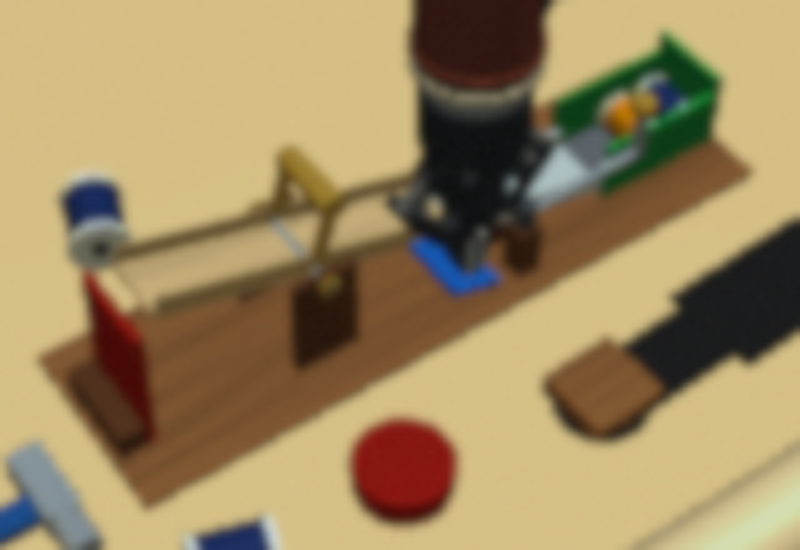

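Both reels are in the green tray: ochre at about (622,112) and navy at (660,95) in the crop. I'll lift off slowly and then check.

```bash
python3 -m crank '0 0 0 0 0 -5 0; 0 0 0 0 0 -10 0; 0 0 0 0 0 -25 0; 0 0 0 0 0 -40 0; 0 0 0 0 0 -40 0; 0 0 0 0 0 -40 0; 0 0 0 0 -20 -40 0; 0 0 0 0 -30 0 0; 0 0 0 0 -30 0 0; 0 0 0 0 0 0 0; 0 0 0 0 0 0 0; 0 0 0 0 0 0 0; 0 0 0 0 0 0 0; 0 0 0 0 0 0 0'
python3 - <<'E'
from h import *
snap('wrist','w10.png');im=snap('scene','s10.png')[180:290,200:360]
cv2.imwrite('pics/s10c.png',cv2.resize(im,None,fx=5,fy=5,interpolation=cv2.INTER_CUBIC)[:,:,::-1]); snap('top','t10.png')
E
```

```text
time_s: 12.0
eef_pos: [0.5523, -0.0466, 0.2853]
eef_rot: [[-0.014, 1.0, 0.011], [1.0, 0.014, 0.003], [0.003, 0.011, -1.0]]
ft_force: [0.5, -0.6, -0.2]
gripper_width: 0.0004
```

View pics/w10.png

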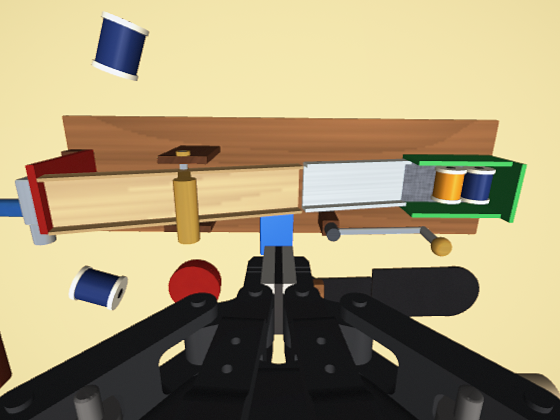

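View pics/s10c.png

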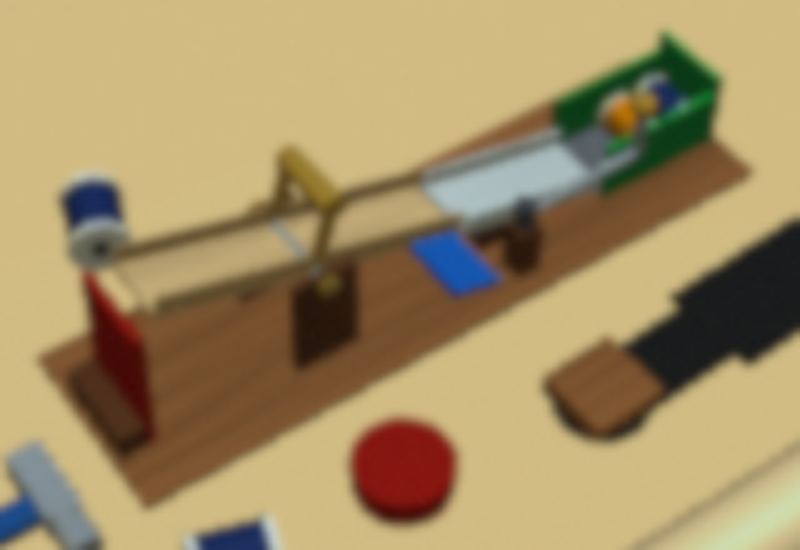

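View pics/t10.png

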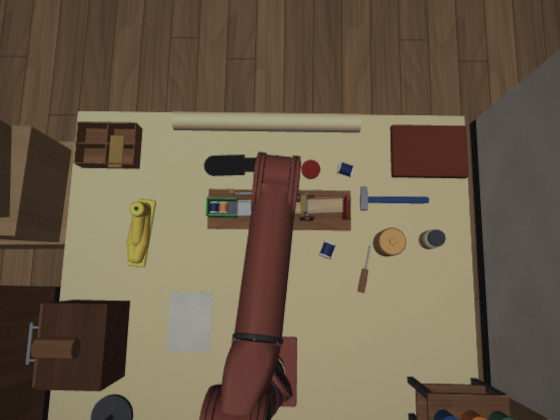

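The reels sit side by side in the tray, ochre at (449,185) and navy at (479,185) in the wrist view. They haven't moved between the two scene pictures. The seesaw stays over by itself, the barrier is open, and the bystanders are where they were.

Run:
```python
from bench import env
print(env.close_job(),env.sense()['time_s'])
```

```text
the job is handed in; nothing more can be done
the job is handed in; nothing more can be done
```

The job is done and handed in, with about 12 s of the 48 s on the robot's clock at the last move. With closed fingertips I pushed the knob round until the barrier stood about 87° open, measured afterwards in the wrist picture. I then pressed the blue paddle down to its stop, held it for 2 s while the reels ran across, and lifted clear.

**Last checks:** both reels lie side by side in the green catch tray and had not moved between the two scene pictures. The seesaw stays tipped towards the chute with the paddle released, the barrier is open, and the robot touches nothing. By eye, the bystanders in view are where they started; I did not measure them.

**What disagreed:** my first stand measurements from the scene and top cameras differed by about 10 mm in x. I used close wrist-camera views for the actual moves instead. The largest wrist force I read was about 10 N, at the paddle's stop. The hand-in gave no verdict.

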